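# Unlock the blue cash box at the enrolment desk

## Task

Unlock the blue cash box: turn its dial clockwise until 4 (the four dots) stands at the red index mark, then slide its orange bolt fully back towards the dial so that it leaves the keeper. Leave the dial on 4 and the bolt back, and do not turn the grey box's dial.

Things in the scene. Friction and masses are not known exactly. Their poses are not given: they have to be found in the camera images.
- blue_box: Blue steel cash box fixed to the desk, 200 (x) x 300 (y) mm, lid top 85 mm up; origin: centre of its underside, z up. On the lid's midline along y: dial axis at y = -80 mm, red index mark beside the dial at y = -140, orange bolt knob at y = +70 while locked, keeper at y = +137.
- blue_dial_grip (a point): Grip point of the blue box's dial: black disc 104 mm across, upper face 20 mm above the lid, one to six white dots round its rim; across it a steel grip bar 50 mm long, 14 mm thick, 20 to 61 mm above the lid. The point is on the dial's upright axis, 46 mm above the lid. The frame turns with the dial: x along the bar, y across its thickness, z up.
- blue_dial (a joint): Dial angle in rad, 0 to 5.4, growing clockwise seen from above; numbers are pi/3 apart: 1 at the red mark at 0, 2 at 1.047, 3 at 2.094, 4 at 3.142 (bar then along the box's x), 5 at 4.189, 6 at 5.236. Starts between 1.65 and 2.75, stays where left, needs 0.06 N m. The bolt can slide only with 4 at the mark (within about 10 degrees).
- blue_bolt_knob (a point): Grip point of the blue box's orange bolt knob: upright fin 30 mm wide (x), 14 mm thick (y), 8 to 52 mm above the lid; the point is at its middle, 36 mm above the lid. Under it a flat steel bolt along y, 9 mm high, runs through straps 12 mm high. Frame as the box's: -y points to the dial, z up.
- blue_bolt (a joint): Travel of the blue box's bolt in m: 0 locked in the keeper, 0.025 fully back, moved in -y of the box towards the dial. About 2.5 N of friction; stays where left. Unless the dial is at 4 it stops dead after 2 mm.
- grey_dial_rim (a point): A point on the upper face of the other box's dial, 40 mm from the dial's axis and turning with it (x outward from the axis, along its bar). That box has the same size and lock but is painted grey: its dial must stay as it is.

How it is judged:
By the outcome, as a careful person would: the job done as asked, in the order asked, and still so for the second after the job is handed in, with the robot touching nothing.
It also fails if it takes over 45 s, if anything falls off the work surface, if the arm or the gripper's body presses on something with over 40 N, if the wrist force passes 120 N, or if a joint passes its speed limit or range.

## Robot

A 7-joint arm with a two-finger parallel gripper is mounted at the origin on the work surface. World frame = base frame: x ahead of the robot, y to its left, z up, the work surface at z = 0. Lengths are in mm, angles in rad, forces in N, time in s.
With the tool pointing down it reaches from about 425 to 975 mm from the base axis. Payload 16.7 kg.
Tool frame: the origin (TCP) lies on the centre line of the jaws, within the pads' length; the fingertips stand 25 mm ahead of it and the grasp point (between the pads) lies 6 mm ahead of it; z points along the fingers, y is the line along which they close (so a half turn about z gives the same grasp; the last joint's range is limited). The gripper opens to 85 mm and grips with 20 to 120 N. Pads are 22 mm wide; open, the fingers measure 114 mm over their backs; the gripper's body (76 mm by 85 mm) begins 54 mm behind the grasp point. The pads swing forward as they close: fully open they stand 13 mm farther back than shut.
Start: joints at [-1.442, 0.426, 0.074, 1.606, -0.034, 1.111, -0.067], TCP at [185.769, 648.897, 256.302] pointing down, gripper open.
Joint ranges: [-2.85, 2.85], [-0.5, 2.14], [-1.23, 1.37], [0.21, 2.46], [-1.02, 4.16], [0.16, 2.05], [-2.73, 2.73]. Speed limits (rad/s): [1.89, 1.89, 2.39, 2.39, 3.01, 3.01, 3.01].

## Interface

Orientations are given as a rotation vector (axis times angle).
In Python, from cell import ctrl gives the robot as it stands.
- The arm moves only by the shell command python3 -m inch 'ROWS' [OPENING]. ROWS is JSON, a list of rows, each an object with "delta_pos": the shift along the tool's x, y, z in mm, a list of three; "spin": the turn about the tool's z in rad. In form: [{"delta_pos": [x, y, z], "spin": spin}, ...]. A call has 1 to 5 rows; each row shifts and turns the commanded pose from where the row before left it, along the tool's axes as they then stand; what a row does not reach is not made up. A row lasts 1/12 s, in which the tool goes at most 41.7 mm and 7.16 degrees, less where a joint would pass 70% of its speed; a pose out of reach is approached as far as the arm can. A call with a gripper value outside its range is refused whole. OPENING is the finger opening in mm, from 0 to 85.4, set as the call begins (- or left out, the last holds). The fingers move at their own pace and stop on an object; the grip force is fixed at half the most. Time passes only in rows, so rows that do not move let the fingers close. It gives the time, the measured TCP pose, the force, the opening and the grip force at its end, in the units of the state.
- ctrl.sense(): the state, without advancing time (a new reading comes with each control period).
- ctrl.snapshot(name): name is "scene" or "top" or "wrist"; returns the picture (420x560x3 uint8, red, green, blue); there is no depth.
- ctrl.calibration(name): a dict with "camera_matrix" (3x3 intrinsics, pixels), "R" (3x3) and "t" (3): a world point X has camera coordinates R X + t. Camera axes: x right, y down, z forward; pixel columns grow to the right and rows downward; lengths in mm; the calibration is good to about 2 mm. A picture is of the moment at which its call begins: read the wrist's pose just before it. calibration takes no time and is no camera call; for the wrist camera it gives the pose at the moment of the call.
- ctrl.job_done(): hands the job in; it is judged then, once.
The state is a dict: "time_s": time; "q": joint angles; "dq": joint speeds; "effort": joint torques, N m; "tool_pos": TCP position; "eef_rot": TCP orientation; "wrist_force": force on the tool from outside, world axes, zero at the start; "torque": the same for the moment, N m; "width": finger opening in mm; "grasp_force": force on a finger pad.
Only numpy, scipy, OpenCV 4.12 (cv2) and the standard library are available. Lean on these libraries where they do the work, as an engineer would, in place of code of your own. Each camera call takes 0.05 s, during which the arm holds its last target. There are 200 camera calls.

## Working session

There is one attempt and no reset: what is moved stays moved. The work goes in short steps, Python scripts to look and compute and a shell command to move; the robot and the scene stay as the last step left them, time stands still between calls to the robot, and variables do not carry over. Pictures are saved under pics/ and viewed, at most 10 in all, crops included, and the job is handed in when it is done.

```bash
ls; mkdir -p pics; python3 - <<'E'
from cell import ctrl
import cv2,numpy as np
s=ctrl.sense();print({k:np.round(v,3).tolist() for k,v in s.items()})
for n in("top","scene"):
    cv2.imwrite(f"pics/{n}0.png",ctrl.snapshot(n)[:,:,::-1])
    c=ctrl.calibration(n);print(n,c)
E
```

```text
pics
{'time_s': 0.0, 'q': [-1.442, 0.427, 0.074, 1.607, -0.034, 1.111, -0.067], 'dq': [-0.0, 0.003, 0.001, -0.001, 0.001, -0.0, 0.0], 'effort': [-0.003, -94.984, 3.759, -46.352, 0.019, 0.01, 0.0], 'tool_pos': [185.673, 648.589, 255.619], 'eef_rot': [-0.437, -3.111, 0.002], 'wrist_force': [-0.367, 0.191, 0.321], 'torque': [-0.007, 0.036, -0.038], 'grasp_force': 0.0, 'width': 85.378}
top {'camera_matrix': array([[390.3201983 ,   0.        , 281.87233443],
       [  0.        , 390.3201983 , 205.74725216],
       [  0.        ,   0.        ,   1.        ]]), 'R': array([[ 0.03694996, -0.99931591, -0.00155263],
       [-0.97339622, -0.03563991, -0.22633955],
       [ 0.22612938,  0.00987457, -0.97404723]]), 't': array([-25.50715924, 552.46886624, 683.47467814])}
scene {'camera_matrix': array([[416.7428141 ,   0.        , 281.1964037 ],
       [  0.        , 416.7428141 , 206.52132016],
       [  0.        ,   0.        ,   1.        ]]), 'R': array([[ 0.67754245,  0.73544337,  0.00769956],
       [ 0.55583277, -0.50516066, -0.66019894],
       [-0.48164942,  0.45159247, -0.75105131]]), 't': array([-382.19136336, -244.38858726, 1229.89909745])}
```

View pics/top0.png

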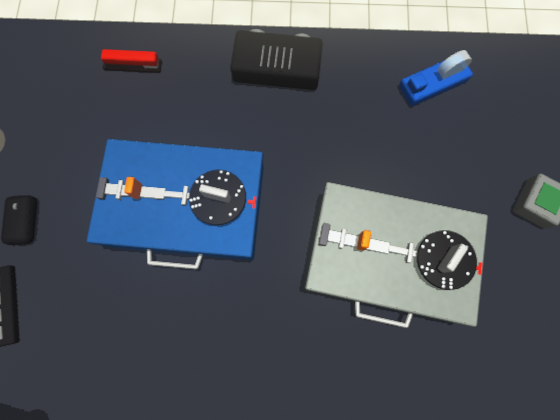

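View pics/scene0.png

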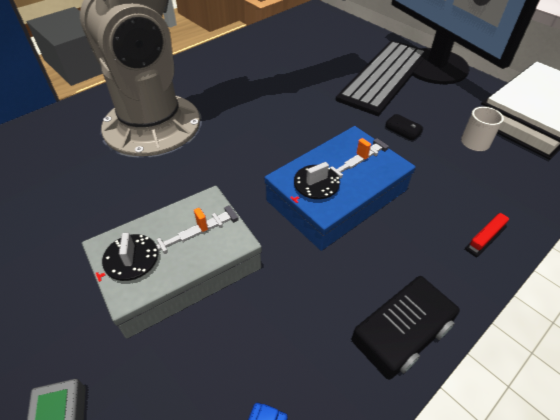

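The top view shows the blue box with its dial at about (218,197), the red mark at (252,202), the orange knob at (130,187) and the keeper at (101,187). In the scene view they are at about (317,178), (295,200), (364,149) and (380,146). The grey box is to the right in the top view. Next I'll enlarge both blue-box views.

```bash
python3 - <<'E'
import cv2,numpy as np
a=cv2.imread("pics/top0.png")[130:265,80:270];b=cv2.imread("pics/scene0.png")[125:250,255:425]
a=cv2.resize(a,(760,540),interpolation=cv2.INTER_CUBIC);cv2.imwrite("pics/topc.png",a)
b=cv2.resize(b,None,fx=4.5,fy=4.5,interpolation=cv2.INTER_CUBIC);cv2.imwrite("pics/scenec.png",b)
E
```

```text
(no output)
```

View pics/topc.png

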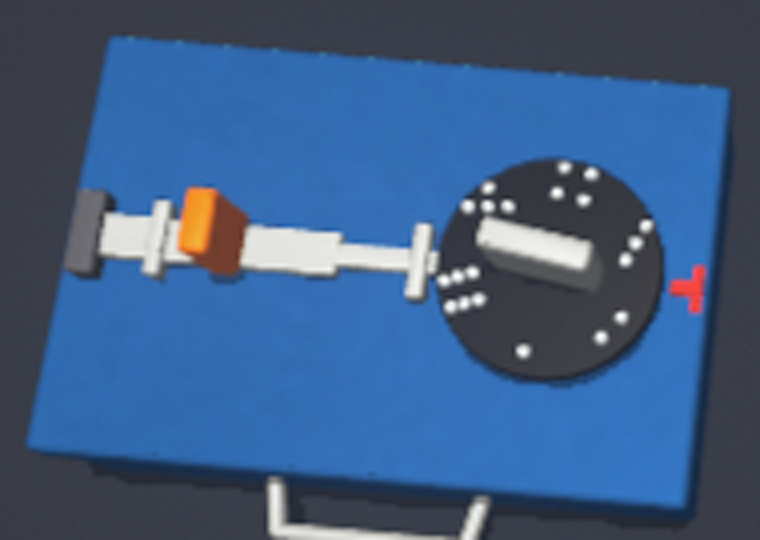

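View pics/scenec.png

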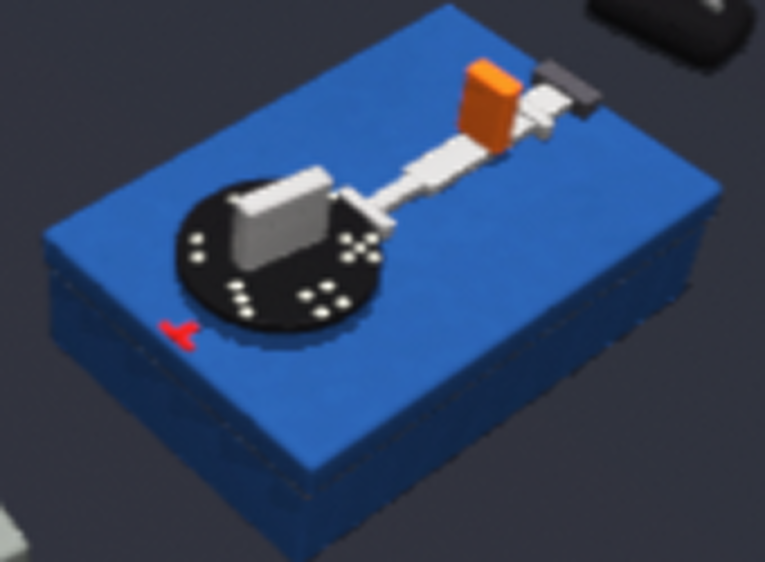

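The crops show 3 dots just short of the red mark and 4 above it in the top view, so clockwise is right. I can read the lid corners, bar top, knob top and mark in both views. Next I triangulate them and fit the box pose.

```bash
cat > loc.py <<'E'
import numpy as np,cv2
from cell import ctrl
from scipy.optimize import least_squares
C={n:ctrl.calibration(n) for n in("top","scene")}
P={n:c["camera_matrix"]@np.c_[c["R"],c["t"]] for n,c in C.items()}
T=lambda p:(np.array(p,float)+.5)/4-.5+[80,130]
S=lambda p:(np.array(p,float)+.5)/4.5-.5+[255,125]
def tri(a,b):
    X=cv2.triangulatePoints(P["top"],P["scene"],a.T,b.T);return (X[:3]/X[3]).T
names="pp pm mm mp mark barc barL barR knobtop".split()
t=T([(110,37),(730,88),(688,508),(28,448),(690,289),(537,243),(486,231),(588,256),(200,220)])
s=S([(720,187),(312,470),(45,232),(450,5),(180,334),(283,191),(321,174),(244,208),(493,77)])
E
cat > fit.py <<'E'
from loc import *
X=tri(t,s)
for n,x in zip(names,X):print(n,x.round(1))
L=np.array([(100,150,85),(100,-150,85),(-100,-150,85),(-100,150,85),(0,-140,85),(0,-80,146),(0,70,137)],float)
idx=[0,1,2,3,4,5,8]
def W(p,L):
    c,s_=np.cos(p[2]),np.sin(p[2]);return np.c_[p[0]+c*L[:,0]-s_*L[:,1],p[1]+s_*L[:,0]+c*L[:,1],L[:,2]+p[3]]
pj=lambda P,X:(lambda h:h[:,:2]/h[:,2:])(np.c_[X,np.ones(len(X))]@P.T)
f=lambda p:np.r_[pj(P["top"],W(p,L))-t[idx],pj(P["scene"],W(p,L))-s[idx]].ravel()
r=least_squares(f,[600,100,0,0],x_scale=[100,100,1,100],loss="soft_l1")
p=r.x;print("box",p.round(3));print(f(p).reshape(-1,2).round(1).tolist())
print("dial,knob",W(p,np.array([(0,-80,131),(0,70,121.)])).round(1))
for i,n in((5,""),):
    d=X[6]-X[7];a=np.arctan2(d[1],d[0]);print("bar world ang",a, "rel box",a-p[2])
np.save("box.npy",p)
E
python3 fit.py
```

```text
pp [669.1 338.3  81.5]
pm [654.6  36.8  81.4]
mm [453.1  47.1  82. ]
mp [469.  350.   80.1]
mark [553.4  49.9  83.5]
barc [557.3 111.9 143.2]
barL [561.7 134.  143.6]
barR [552.6  89.8 142.7]
knobtop [564.8 261.7 134.6]
box [ 5.61299e+02  1.91711e+02 -5.10000e-02 -2.30700e+00]
[[1.1, 0.2], [-0.1, 0.3], [-0.6, -0.9], [0.9, -0.4], [-0.8, -0.1], [-0.0, 0.0], [-0.0, -0.2], [-0.1, -0.2], [-0.5, -0.7], [-0.4, 0.1], [-0.9, -0.1], [1.0, -0.1], [-0.0, -0.2], [-0.0, 0.0]]
dial,knob [[557.2 111.8 128.7]
 [564.9 261.6 118.7]]
bar world ang 1.3683825853578144 rel box 1.4197534153804792
```

```bash
R1='' ; python3 -m inch '[{"delta_pos":[-28,-23,0],"spin":0},{"delta_pos":[-28,-23,0],"spin":0},{"delta_pos":[-28,-23,0],"spin":0},{"delta_pos":[-28,-23,0],"spin":0},{"delta_pos":[-28,-23,0],"spin":0}]' 85
python3 -m inch '[{"delta_pos":[-28,-23,0],"spin":0},{"delta_pos":[-28,-23,0],"spin":0},{"delta_pos":[-28,-23,0],"spin":0},{"delta_pos":[-28,-23,0],"spin":0},{"delta_pos":[-28,-23,0],"spin":0}]'
```

```text
time_s: 0.52
tool_pos: [289.3, 498.1, 256.0]
eef_rot: [-0.436, -3.111, 0.001]
wrist_force: [0.4, -0.1, 0.7]
width: 84.8
grasp_force: 0.0
time_s: 0.93
tool_pos: [392.2, 349.0, 256.2]
eef_rot: [-0.436, -3.111, 0.0]
wrist_force: [0.9, 1.2, 0.7]
width: 85.0
grasp_force: 0.0
```

```bash
python3 -m inch '[{"delta_pos":[-28,-23,0],"spin":0},{"delta_pos":[-28,-23,0],"spin":0},{"delta_pos":[-28,-23,0],"spin":0},{"delta_pos":[-28,-23,0],"spin":0},{"delta_pos":[-28,-23,0],"spin":0}]'
python3 -m inch '[{"delta_pos":[0,0,0],"spin":0.12},{"delta_pos":[0,0,0],"spin":0.12},{"delta_pos":[0,0,0],"spin":0.12},{"delta_pos":[0,0,0],"spin":0.12},{"delta_pos":[0,0,0],"spin":0.12}]'
python3 -m inch '[{"delta_pos":[0,0,0],"spin":0.12},{"delta_pos":[0,0,0],"spin":0.12},{"delta_pos":[0,0,0],"spin":0.12},{"delta_pos":[0,0,0],"spin":0.12},{"delta_pos":[0,0,0],"spin":0.12}]'
python3 -m inch '[{"delta_pos":[0,0,0],"spin":0.12},{"delta_pos":[0,0,0],"spin":0.12},{"delta_pos":[0,0,0],"spin":0.06},{"delta_pos":[0,0,0],"spin":0},{"delta_pos":[0,0,0],"spin":0}]'
cat > go.py <<'E'
import sys,numpy as np
from cell import ctrl
from scipy.spatial.transform import Rotation as Ro
# usage: go.py x y z toolY_angle ; prints the tool-frame shift (grasp point to target) and the spin
s=ctrl.sense();M=Ro.from_rotvec(s["eef_rot"]).as_matrix();p=np.array(s["tool_pos"])
x,y,z,a=map(float,sys.argv[1:]);g=p+6*M[:,2]
d=(np.arctan2(M[1,1],M[0,1])-a+np.pi/2)%np.pi-np.pi/2
print("shift tool",(M.T@(np.array([x,y,z])-g)).round(1),"spin",round(d,3),"tcp",p.round(1),"toolY",np.arctan2(M[1,1],M[0,1]).round(3),"axis",M[:,2].round(4),"t",s["time_s"],"q",np.round(s["q"],2),"F",np.round(s["wrist_force"],1))
E
python3 go.py 557.2 111.8 131 -0.202
python3 - <<'E'
from cell import ctrl
import cv2,numpy as np
c=ctrl.calibration("wrist");im=ctrl.snapshot("wrist");np.savez("w1.npz",**{k:np.array(v) for k,v in c.items()});cv2.imwrite("pics/w1.png",im[:,:,::-1])
E
```

```text
time_s: 1.35
tool_pos: [495.1, 199.9, 256.3]
eef_rot: [-0.436, -3.111, 0.0]
wrist_force: [1.0, 0.3, -0.6]
width: 85.0
grasp_force: 0.0
time_s: 1.77
tool_pos: [494.4, 201.4, 256.1]
eef_rot: [-1.345, -2.839, 0.001]
wrist_force: [-0.0, 0.3, 0.9]
width: 84.8
grasp_force: 0.0
time_s: 2.18
tool_pos: [494.4, 201.5, 256.1]
eef_rot: [-2.124, -2.315, 0.001]
wrist_force: [-0.9, -0.3, -0.3]
width: 85.0
grasp_force: 0.0
time_s: 2.6
tool_pos: [494.4, 201.7, 256.2]
eef_rot: [2.438, 1.982, -0.001]
wrist_force: [-0.0, 0.7, 0.2]
width: 84.8
grasp_force: 0.0
shift tool [-75.1  79.8 119.2] spin -0.003 tcp [494.4 201.7 256.2] toolY -0.205 axis [-3.e-04 -3.e-04 -1.e+00] t 2.6 q [-0.98  0.21  0.55  1.95 -0.13  1.02 -0.58] F [-0.   0.7  0.2]
```

View pics/w1.png

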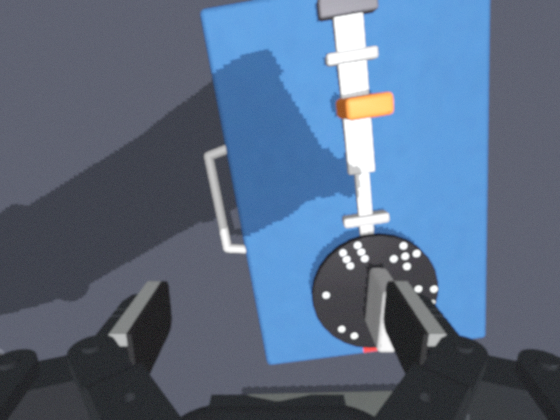

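The wrist view shows the knob top centred at about (366,105), the black disc centred at about (375,290), and the keeper at (348,8). I'll check the fit against this view by projection.

```bash
cat > wchk.py <<'E'
import numpy as np,cv2
p=np.load("box.npy");c=dict(np.load("w1.npz"));c_,s_=np.cos(p[2]),np.sin(p[2])
K=c["camera_matrix"];
def pr(l):
    l=np.array(l,float);X=np.array([p[0]+c_*l[0]-s_*l[1],p[1]+s_*l[0]+c_*l[1],l[2]+p[3]]);h=K@(c["R"]@X+c["t"]);return (h[:2]/h[2]).round(1)
print("knobtop",pr((0,70,137)),"dialc",pr((0,-80,105)),"corners",[pr(l) for l in((100,-150,85),(-100,-150,85),(-100,150,85))])
print("disc L,R,T,B",[pr((52*np.cos(a),-80+52*np.sin(a),105)) for a in(np.pi,0,np.pi/2,-np.pi/2)],"mm/px",)
print("+5mm x,y knob",pr((5,70,137)),pr((0,75,137)))
im=cv2.imread("pics/w1.png");b,g,r=[im[...,i].astype(int) for i in range(3)]
m=(r>190)&(b<100)&(g>90);print("bright orange",[np.argwhere(m)[:,i].mean() for i in(1,0)],m.sum(), [np.percentile(np.argwhere(m)[:,i],[0,100]) for i in (1,0)])
print("knob face",[pr((sx*15,70+sy*7,137)) for sx in(-1,1) for sy in(-1,1)])
E
python3 wchk.py
```

```text
knobtop [368.5 106.9] dialc [374.1 294.7] corners [array([483.4, 336.4]), array([268.2, 364.4]), array([200.2,  12.1])]
disc L,R,T,B [array([311.3, 303.3]), array([437.8, 286. ]), array([368.9, 236. ]), array([378.7, 347.9])] mm/px
+5mm x,y knob [376.6 105.6] [367.9  98.6]
bright orange [np.float64(354.76237623762376), np.float64(123.03960396039604)] 101 [array([345., 388.]), array([ 95., 350.])]
knob face [array([345.6, 122.2]), array([343.3,  99.1]), array([393.4, 114.6]), array([392. ,  91.2])]
```

```bash
python3 -m inch '[{"delta_pos":[-25,26.6,0],"spin":0},{"delta_pos":[-25,26.6,0],"spin":0},{"delta_pos":[-25,26.6,0],"spin":0},{"delta_pos":[0,0,0],"spin":0},{"delta_pos":[0,0,0],"spin":0}]'
python3 -m inch '[{"delta_pos":[0,0,20],"spin":0},{"delta_pos":[0,0,20],"spin":0},{"delta_pos":[0,0,15],"spin":0},{"delta_pos":[0,0,0],"spin":0}]' 60
python3 go.py 557.2 111.8 131 -0.202
```

```text
time_s: 3.07
tool_pos: [557.9, 109.5, 256.2]
eef_rot: [2.441, 1.976, -0.001]
wrist_force: [-0.7, 0.8, -0.7]
width: 84.9
grasp_force: 0.0
time_s: 3.4
tool_pos: [555.2, 112.6, 198.6]
eef_rot: [-2.436, -1.981, 0.006]
wrist_force: [-0.1, -0.9, -0.5]
width: 59.9
grasp_force: 0.0
shift tool [-0.3  2.3 61.6] spin -0.003 tcp [555.2 112.6 198.6] toolY -0.205 axis [-0.0041 -0.0012 -1.    ] t 3.4 q [-0.77  0.35  0.57  1.93 -0.24  0.93 -0.29] F [-0.1 -0.9 -0.5]
```

```bash
python3 -m inch '[{"delta_pos":[0,0,20],"spin":0},{"delta_pos":[0,0,20],"spin":0},{"delta_pos":[0,0,12],"spin":0},{"delta_pos":[0,0,8],"spin":0},{"delta_pos":[0,0,0],"spin":0}]'
python3 go.py 557.2 111.8 131 -0.202
```

```text
time_s: 3.82
tool_pos: [556.6, 112.1, 140.5]
eef_rot: [-2.439, -1.98, 0.003]
wrist_force: [0.4, 0.6, -0.9]
width: 60.5
grasp_force: 0.0
shift tool [-0.1  0.7  3.5] spin -0.005 tcp [556.6 112.1 140.5] toolY -0.207 axis [-1.7e-03 -6.0e-04 -1.0e+00] t 3.8167 q [-0.73  0.43  0.53  1.98 -0.3   0.81 -0.24] F [ 0.4  0.6 -0.9]
```

```bash
python3 -m inch '[{"delta_pos":[0,0.5,3],"spin":0},{"delta_pos":[0,0,0],"spin":0},{"delta_pos":[0,0,0],"spin":0},{"delta_pos":[0,0,0],"spin":0},{"delta_pos":[0,0,0],"spin":0}]' 0
python3 -m inch '[{"delta_pos":[0,0,0],"spin":0},{"delta_pos":[0,0,0],"spin":0},{"delta_pos":[0,0,0],"spin":0}]'
python3 go.py 557.2 111.8 131 -0.202
```

```text
time_s: 4.23
tool_pos: [557.7, 111.8, 139.1]
eef_rot: [-2.44, -1.979, -0.001]
wrist_force: [-3.1, 0.4, 6.6]
width: 13.0
grasp_force: 58.3
time_s: 4.48
tool_pos: [557.8, 111.8, 139.1]
eef_rot: [-2.44, -1.979, -0.001]
wrist_force: [-3.9, 0.5, 7.8]
width: 13.0
grasp_force: 58.3
shift tool [-0.1 -0.5  2.1] spin -0.006 tcp [557.8 111.8 139.1] toolY -0.208 axis [ 3.e-04  6.e-04 -1.e+00] t 4.4833 q [-0.73  0.43  0.53  1.98 -0.3   0.81 -0.24] F [-3.9  0.5  7.8]
```

```bash
python3 -m inch '[{"delta_pos":[0,0,0],"spin":0.09},{"delta_pos":[0,0,0],"spin":0.09},{"delta_pos":[0,0,0],"spin":0.09},{"delta_pos":[0,0,0],"spin":0.09},{"delta_pos":[0,0,0],"spin":0.09}]'
python3 go.py 557.2 111.8 131 -1.622
```

```text
time_s: 4.9
tool_pos: [557.6, 111.9, 139.1]
eef_rot: [-2.822, -1.378, -0.001]
wrist_force: [-5.8, 0.3, 9.0]
width: 13.1
grasp_force: 59.1
shift tool [-0.3 -0.3  2.1] spin 0.96 tcp [557.6 111.9 139.1] toolY -0.662 axis [-0.e+00  9.e-04 -1.e+00] t 4.9 q [-0.82  0.46  0.65  1.98 -0.38  0.82 -0.62] F [-5.8  0.3  9. ]
```

Turning cleanly with low forces; 0.96 rad remain.

```bash
python3 -m inch '[{"delta_pos":[0,0,0],"spin":0.09},{"delta_pos":[0,0,0],"spin":0.09},{"delta_pos":[0,0,0],"spin":0.09},{"delta_pos":[0,0,0],"spin":0.09},{"delta_pos":[0,0,0],"spin":0.09}]'
python3 -m inch '[{"delta_pos":[0,0,0],"spin":0.09},{"delta_pos":[0,0,0],"spin":0.09},{"delta_pos":[0,0,0],"spin":0.09},{"delta_pos":[0,0,0],"spin":0.09},{"delta_pos":[0,0,0],"spin":0.09}]'
python3 -m inch '[{"delta_pos":[0,0,0],"spin":0.06},{"delta_pos":[0,0,0],"spin":0},{"delta_pos":[0,0,0],"spin":0}]'
python3 go.py 557.2 111.8 131 -1.622
```

```text
time_s: 5.32
tool_pos: [557.5, 112.0, 139.1]
eef_rot: [-3.058, -0.714, 0.0]
wrist_force: [-6.7, 1.2, 10.0]
width: 13.2
grasp_force: 59.3
time_s: 5.73
tool_pos: [557.4, 112.2, 139.1]
eef_rot: [-3.14, -0.014, 0.001]
wrist_force: [-7.2, 0.8, 12.2]
width: 13.1
grasp_force: 59.5
time_s: 5.98
tool_pos: [557.4, 112.3, 139.1]
eef_rot: [-3.139, 0.074, 0.001]
wrist_force: [-7.3, 2.6, 13.6]
width: 13.0
grasp_force: 60.0
shift tool [-0.2  0.5  2.1] spin 0.004 tcp [557.4 112.3 139.1] toolY -1.618 axis [-6.0e-04  1.2e-03 -1.0e+00] t 5.9833 q [-0.99  0.55  0.9   1.99 -0.57  0.87 -1.4 ] F [-7.3  2.6 13.6]
```

```bash
python3 -m inch '[{"delta_pos":[0,0,0],"spin":0},{"delta_pos":[0,0,0],"spin":0},{"delta_pos":[0,0,0],"spin":0},{"delta_pos":[0,0,0],"spin":0}]' 45
python3 -m inch '[{"delta_pos":[0,0,-15],"spin":0},{"delta_pos":[0,0,-25],"spin":0},{"delta_pos":[0,0,-25],"spin":0},{"delta_pos":[0,0,0],"spin":0}]'
python3 go.py 564.9 261.6 121 -1.622
```

```text
time_s: 6.32
tool_pos: [557.8, 111.7, 138.4]
eef_rot: [-3.141, 0.074, -0.0]
wrist_force: [0.2, -0.8, -0.6]
width: 45.1
grasp_force: 0.0
time_s: 6.65
tool_pos: [559.5, 111.3, 207.1]
eef_rot: [-3.139, 0.075, -0.007]
wrist_force: [0.9, -1.0, 0.7]
width: 45.1
grasp_force: 0.0
shift tool [  -2.1 -150.2   80.3] spin 0.003 tcp [559.5 111.3 207.1] toolY -1.619 axis [ 0.0042  0.0015 -1.    ] t 6.65 q [-1.06  0.47  0.99  1.94 -0.47  0.99 -1.47] F [ 0.9 -1.   0.7]
```

```bash
python3 -m inch '[{"delta_pos":[0,-30,0],"spin":0},{"delta_pos":[0,-30,0],"spin":0},{"delta_pos":[0,-30,0],"spin":0},{"delta_pos":[0,-30,0],"spin":0},{"delta_pos":[0,-30,0],"spin":0}]'
python3 -m inch '[{"delta_pos":[0,0,0],"spin":0},{"delta_pos":[0,0,0],"spin":0}]'
python3 go.py 564.9 261.6 121 -1.622
python3 - <<'E'
from cell import ctrl
import cv2
im=ctrl.snapshot("scene")[:,:,::-1]
cv2.imwrite("pics/s2.png",cv2.resize(im[115:250,255:425],None,fx=4,fy=4,interpolation=cv2.INTER_CUBIC))
E
```

```text
time_s: 7.07
tool_pos: [564.6, 263.0, 203.2]
eef_rot: [-3.141, 0.074, 0.0]
wrist_force: [1.3, -0.0, 0.0]
width: 45.2
grasp_force: 0.0
time_s: 7.23
tool_pos: [564.4, 263.2, 202.7]
eef_rot: [3.14, -0.069, -0.0]
wrist_force: [0.3, -0.9, -0.1]
width: 45.1
grasp_force: 0.0
shift tool [ 0.6  1.5 75.7] spin 0.007 tcp [564.4 263.2 202.7] toolY -1.615 axis [-3.e-04 -7.e-04 -1.e+00] t 7.2333 q [-1.22  0.56  0.95  1.82 -0.53  1.04 -1.68] F [ 0.3 -0.9 -0.1]
```

View pics/s2.png

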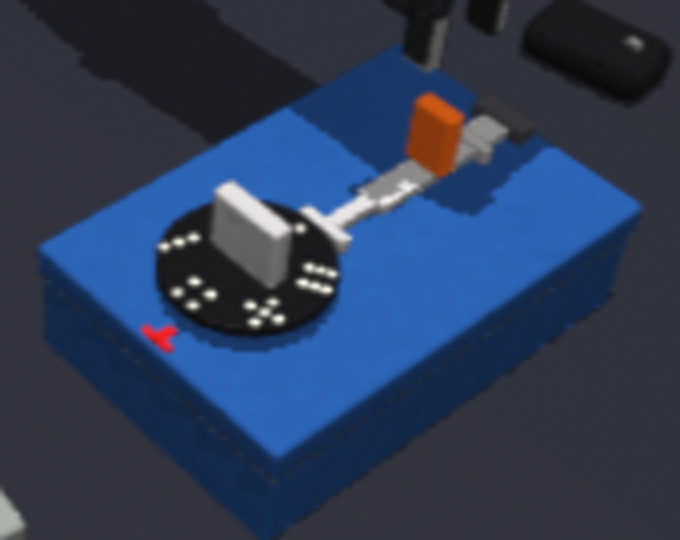

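The four dots at (195,293) now line up with the red mark at (160,337), and the bar lies across the box. The gripper is above the knob at (435,130), so I lower it onto the knob.

```bash
python3 -m inch '[{"delta_pos":[0,1,25],"spin":0},{"delta_pos":[0,0,20],"spin":0},{"delta_pos":[0,0,15],"spin":0},{"delta_pos":[0,0,8],"spin":0},{"delta_pos":[0,0,0],"spin":0}]'
python3 go.py 564.9 261.6 121 -1.622
```

```text
time_s: 7.7
tool_pos: [564.2, 259.4, 134.0]
eef_rot: [3.139, -0.076, -0.003]
wrist_force: [-0.3, 1.0, 0.3]
width: 45.1
grasp_force: 0.0
shift tool [ 0.6 -2.3  7. ] spin 0.003 tcp [564.2 259.4 134. ] toolY -1.619 axis [-0.0017 -0.0014 -1.    ] t 7.7 q [-1.16  0.64  0.87  1.87 -0.61  0.93 -1.62] F [-0.3  1.   0.3]
```

```bash
python3 -m inch '[{"delta_pos":[0,-1,5],"spin":0},{"delta_pos":[0,0,0],"spin":0},{"delta_pos":[0,0,0],"spin":0},{"delta_pos":[0,0,0],"spin":0},{"delta_pos":[0,0,0],"spin":0}]' 0
python3 -m inch '[{"delta_pos":[0,0,0],"spin":0},{"delta_pos":[0,0,0],"spin":0},{"delta_pos":[0,0,0],"spin":0}]'
python3 go.py 564.9 261.6 121 -1.622
```

```text
time_s: 8.12
tool_pos: [565.0, 261.5, 130.9]
eef_rot: [-3.14, 0.074, -0.001]
wrist_force: [0.1, 0.2, 2.2]
width: 13.2
grasp_force: 58.8
time_s: 8.37
tool_pos: [565.1, 261.6, 130.9]
eef_rot: [-3.14, 0.074, -0.001]
wrist_force: [-0.8, -0.5, 6.7]
width: 12.9
grasp_force: 59.5
shift tool [-0.2 -0.   3.9] spin 0.004 tcp [565.1 261.6 130.9] toolY -1.618 axis [ 6.e-04  5.e-04 -1.e+00] t 8.3667 q [-1.16  0.64  0.87  1.87 -0.61  0.92 -1.61] F [-0.8 -0.5  6.7]
```

```bash
python3 -m inch '[{"delta_pos":[0,4,0],"spin":0},{"delta_pos":[0,5,0],"spin":0},{"delta_pos":[0,5,0],"spin":0},{"delta_pos":[0,5,0],"spin":0},{"delta_pos":[0,5,0],"spin":0}]'
python3 -m inch '[{"delta_pos":[0,1.5,0],"spin":0},{"delta_pos":[0,0,0],"spin":0},{"delta_pos":[0,0,0],"spin":0}]'
python3 go.py 564.9 261.6 121 -1.622
```

```text
time_s: 8.78
tool_pos: [563.8, 238.1, 130.8]
eef_rot: [-3.14, 0.073, -0.001]
wrist_force: [-0.9, 3.6, 6.6]
width: 12.9
grasp_force: 59.7
time_s: 9.03
tool_pos: [563.8, 237.1, 130.9]
eef_rot: [-3.139, 0.073, -0.001]
wrist_force: [-1.8, 4.0, 6.4]
width: 13.2
grasp_force: 60.0
shift tool [ -0.  -24.5   3.9] spin 0.005 tcp [563.8 237.1 130.9] toolY -1.617 axis [ 6.0e-04  1.7e-03 -1.0e+00] t 9.0333 q [-1.13  0.63  0.87  1.9  -0.61  0.91 -1.58] F [-1.8  4.   6.4]
```

Moved 24.5 mm; I push gently until the end stop shows in the force.

```bash
python3 -m inch '[{"delta_pos":[0,1,0],"spin":0},{"delta_pos":[0,0,0],"spin":0},{"delta_pos":[0,0,0],"spin":0}]'
python3 -m inch '[{"delta_pos":[0,1,0],"spin":0},{"delta_pos":[0,0,0],"spin":0},{"delta_pos":[0,0,0],"spin":0}]'
```

```text
time_s: 9.28
tool_pos: [563.7, 237.0, 130.9]
eef_rot: [-3.138, 0.072, -0.001]
wrist_force: [-1.2, 9.2, 4.6]
width: 13.3
grasp_force: 59.8
time_s: 9.53
tool_pos: [563.7, 236.9, 130.9]
eef_rot: [-3.137, 0.071, -0.001]
wrist_force: [0.6, 14.0, 4.1]
width: 13.0
grasp_force: 59.7
```

The force climbs without motion, so the bolt is at its end stop. Release and lift.

```bash
python3 -m inch '[{"delta_pos":[0,-2,0],"spin":0},{"delta_pos":[0,0,0],"spin":0},{"delta_pos":[0,0,0],"spin":0},{"delta_pos":[0,0,0],"spin":0},{"delta_pos":[0,0,0],"spin":0}]' 45
python3 -m inch '[{"delta_pos":[0,0,-15],"spin":0},{"delta_pos":[0,0,-30],"spin":0},{"delta_pos":[0,0,-35],"spin":0},{"delta_pos":[0,0,-35],"spin":0},{"delta_pos":[0,0,0],"spin":0}]'
python3 -m inch '[{"delta_pos":[0,-35,0],"spin":0},{"delta_pos":[0,-35,0],"spin":0},{"delta_pos":[0,-35,0],"spin":0},{"delta_pos":[0,0,0],"spin":0},{"delta_pos":[0,0,0],"spin":0}]'
python3 - <<'E'
from cell import ctrl
import cv2,numpy as np
a=ctrl.snapshot("top")[130:265,80:270,::-1];b=ctrl.snapshot("scene")[115:250,255:425,::-1]
r=lambda i:cv2.resize(i,(400,300),interpolation=cv2.INTER_CUBIC)
cv2.imwrite("pics/end.png",np.hstack([r(a),r(b)]))
E
```

```text
time_s: 9.95
tool_pos: [563.5, 235.7, 130.3]
eef_rot: [3.14, -0.075, -0.0]
wrist_force: [-0.0, -0.4, -0.6]
width: 45.2
grasp_force: 0.0
time_s: 10.37
tool_pos: [566.1, 235.6, 252.3]
eef_rot: [-3.137, 0.076, -0.01]
wrist_force: [1.0, -0.6, 1.1]
width: 44.9
grasp_force: 0.0
time_s: 10.78
tool_pos: [568.1, 342.9, 245.7]
eef_rot: [3.14, -0.069, 0.0]
wrist_force: [0.3, -1.2, 0.4]
width: 44.9
grasp_force: 0.0
```

View pics/end.png

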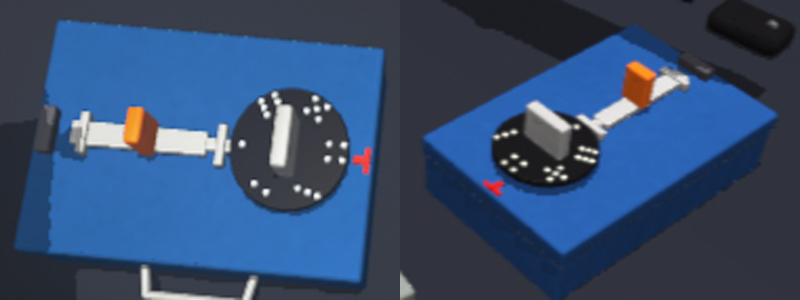

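The four dots at (336,153) in the left half stand at the red mark at (362,160). The bolt has left the keeper, with a clear gap between (50,130) and (75,133), and the gripper is clear of everything.

```bash
python3 -c "
from cell import ctrl
print(ctrl.job_done())"
```

```text
the job is handed in; nothing more can be done
None
```

The blue cash box is unlocked and the job handed in at about 11 s: the dial was turned clockwise to 4, then the bolt slid back to its stop and out of the keeper, and the grey box was never touched.

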